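# Feel for the empty cell and stow a stake at the jeweller's bench

### The job

Two of the three cells in the wooden crate hold stakes under their cover boards, so those boards stand proud; the third board lies a little below the cell's rim over an empty cell. With empty, closed fingers press that low board all the way down to its stop to feel that the cell is empty; then pick up the stepped brass stake (thick foot, thinner straight neck, flat top; not the pointed or the mushroom-headed one) and leave it standing upright, foot down, on the sunken board in that cell.

Things in the scene. Friction and masses are not known exactly. Their poses are not given: they have to be found in the camera images.
- cover (a joint): The low cover board's travel in m: 0 level with the cell rim, positive downward, hard stop at 0.028. It starts at 0.005 to 0.009, takes about 5 N to slide and stays where it is left.
- cover_top (a point): Centre of the top face of that low, plain plywood board (68 x 68 x 8 mm), moving with it: 41 to 45 mm above the bench at the start, 22 mm when fully down. z up, x and y along the cell's sides, as the crate's. The cell is open above, 70 x 70 mm inside, walls 7 mm thick, rim 50 mm above the bench.
- crate: Fixed wooden crate, 94 x 276 mm, origin under its centre, z up. Its three cells stand in a row along its y axis, at y = -86, 0 and 86 mm; the low board may be in any of them. The other two have like boards, fixed, tops 72 mm above the bench (22 mm above the rims). Nothing stands beside the cells along x.
- stake: Loose solid brass stake, round, 70 mm tall, upright on the bench: foot 36 mm in diameter and 30 mm high, above it a straight neck 24 mm in diameter, 40 mm high, flat top. About 0.4 kg. Origin at the centre of its underside, z up its axis. Two brass bystanders stand 95 mm or more off: a pointed cone 66 mm tall and a mushroom-headed one 65 mm tall.
There are look-alikes about, which are no part of the job. Leave any purple look-alike of the stake alone.

How it is judged (in metres and radians):
On the way:
1. the low board is pressed down to its stop (at least 22 of 28 mm) while the stake is still well away from the cell (over 80 mm) (value of joint cover above 0.022 m and horizontal distance between stake and cover_top above 0.08 m), for 0.1 s.
At the end, for the whole second after the job is handed in: The low board is down (22 mm or more of its 28 mm), and the stepped stake stands on it in the cell: its underside within 8 mm of the board's top in height and within 25 mm of its centre, upright within about 10 degrees, released and at rest (value of joint cover above 0.022 m and z of stake in the frame of cover_top between -0.008 and 0.008 m and horizontal distance between stake and cover_top below 0.025 m and height (world z) of stake below 0.04 m and angle between stake's own z axis and vertical below 0.17 rad and linear speed of stake below 0.02 m/s); the robot touches nothing.
It also fails if it takes over 51 s, if anything falls off the work surface, if the arm or the gripper's body presses on something with over 40 N, if the wrist force passes 120 N, or if a joint passes its speed limit or range.

### The arm

A 6-joint arm with a two-finger parallel gripper is mounted at the origin on the work surface. World frame = base frame: x ahead of the robot, y to its left, z up, the work surface at z = 0. Lengths are in mm, angles in rad, forces in N, time in s.
With the tool pointing down it reaches from about 275 to 825 mm from the base axis. Payload 5.2 kg.
Tool frame: the origin (TCP) lies at the very end of the fingers, on their centre line; the grasp point (between the pads) lies 19 mm behind it; z points along the fingers, y is the line along which they close (so a half turn about z gives the same grasp; the last joint's range is limited). The gripper opens to 93 mm and grips with 3 to 60 N. Pads are 15 mm wide; open, the fingers measure 128 mm over their backs; the gripper's body (75 mm by 188 mm) begins 65 mm behind the grasp point.
Start: joints at [1.097, 0.259, 1.535, -0, 1.348, -0.203], TCP at [147.104, 529.967, 218.653] pointing down, gripper open.
Joint ranges: [-3.14, 3.14], [-0.91, 2.08], [0.19, 2.58], [-1.22, 4.36], [0.22, 2.71], [-3.12, 3.12]. Speed limits (rad/s): [2.57, 2.57, 3.14, 3.14, 3.14, 3.14].

### API

Orientations are given as [roll, pitch, yaw] about the fixed x, y, z axes, in that order (R = Rz(yaw) Ry(pitch) Rx(roll)).
In Python, from bench import robot gives the robot as it stands. The module is installed in compiled form; this text tells all that it offers. Calls block until the motion is done:
- robot.move_ptp(position, orientation): joint-space move of the TCP to a pose.
- robot.move_linear(position, ori=None, speed=150, f_stop=None): straight line of the TCP; ori=None keeps the orientation; speed is the mean speed in mm/s. With f_stop (N) it stops when the force on the tool has changed by that much, and returns True; else False.
- robot.move_j(angles): joint-space move.
- robot.move_gripper(opening): opening from 0.0 (shut) to 1.0 (fully open); the grip force is fixed at half the most; returns when the fingers have stopped.
- robot.sleep(seconds).
- robot.inverse_kinematics(position, orientation): joint angles nearest the present ones, or None.
- robot.get_image(name): name is "scene" or "top" or "wrist"; returns a dict with "img" (480x640x3 uint8, blue, green, red), "fovy" (degrees; the focal length in pixels is half the picture's height over the tangent of half this angle, whatever the lens; pixels are square), "cx", "cy" (the principal point, pixels), "eye" and "orientation" of the camera in the world. Camera axes: x right, y down, z forward; pixel columns grow to the right and rows downward; lengths in mm; the calibration is good to about 2 mm. The wrist camera is an equidistant fisheye: a pixel r from the principal point sees the ray r / f radians off the axis. A picture is of the moment at which its call begins. There is no depth.
A pose or a line that the arm cannot do raises robot.MotionError and nothing moves.
- robot.hand_in(): hands the job in; it is judged then, once.
Readings, each from a call of its own:
- robot.current_t(): time.
- robot.current_qpos(): joint angles.
- robot.current_joint_vel(): joint speeds.
- robot.current_joint_efforts(): joint torques, N m.
- robot.current_tcp_pos(): TCP position.
- robot.current_eef_rot(): TCP orientation.
- robot.current_contact_force(): force on the tool from outside, world axes, zero at the start.
- robot.current_ft_torque(): the same for the moment, N m.
- robot.current_gripper_width(): opening from 0.0 (shut) to 1.0 (fully open).
- robot.current_finger_force(): force on a finger pad.
Only numpy, scipy, OpenCV 4.12 (cv2) and the standard library are available. Lean on these libraries where they do the work, as an engineer would, in place of code of your own. Each camera call takes 0.05 s, during which the arm holds its last target. There are 200 camera calls.

## Working session

There is one attempt and no reset: what is moved stays moved. The work goes in short steps, each a Python script; the robot and the scene stay as the last script left them, time stands still between calls to the robot, and variables do not carry over. Pictures are saved under pics/ and viewed, at most 10 in all, crops included, and the job is handed in when it is done.

```bash
mkdir -p pics; python3 - <<'E'
from bench import robot
import cv2
for n in ["scene","top"]:
    d=robot.get_image(n); cv2.imwrite(f"pics/{n}0.png",d["img"]); print(n,{k:v for k,v in d.items() if k!="img"})
E
```

```text
scene {'fovy': 43.3472089610304, 'cx': 312.5233900611983, 'cy': 242.411222254747, 'eye': array([1126.52294197,  340.30385641, 1114.91815424]), 'orientation': array([-2.58160180e+00, -8.31945904e-04,  2.01627478e+00])}
top {'fovy': 53.24747702592862, 'cx': 324.05961066159995, 'cy': 241.55618748932784, 'eye': array([458.88643234,  63.31497483, 918.86124317]), 'orientation': array([-3.06163128, -0.00652722, -1.59255656])}
```

View pics/scene0.png

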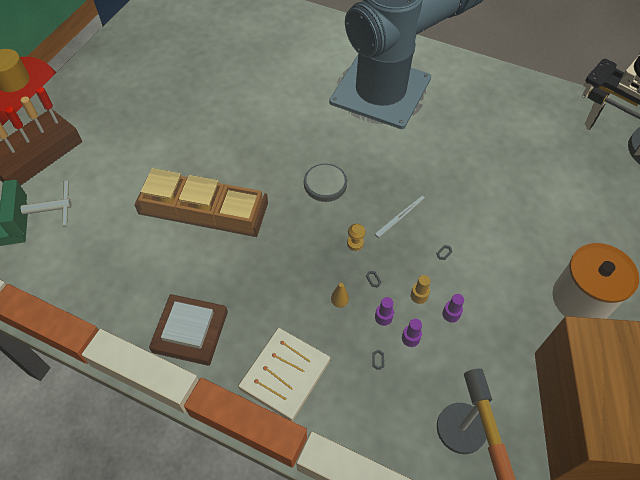

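View pics/top0.png

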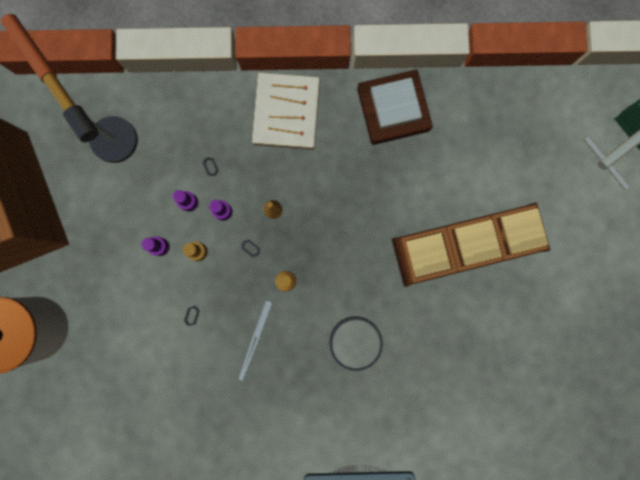

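Candidates:
- Stepped brass stake: scene (421,289), top (195,251).
- Mushroom: scene (356,236), top (285,281).
- Cone: scene (340,293), top (272,209).
- Purple look-alikes: scene (386,311), (413,332), (455,307).

I choose the brass one at scene (421,289). The low board appears to be the crate's right-hand cell: scene (239,205), top (428,255). I'll check both in one crop.

```bash
cat > h.py <<'E'
import numpy as np, cv2
from scipy.spatial.transform import Rotation as R
from bench import robot
def rays(d,px):
    px=np.atleast_2d(np.asarray(px,float)); f=240/np.tan(np.radians(d["fovy"]/2))
    u=(px-[d["cx"],d["cy"]])/f
    if d.get("fish"):
        r=np.linalg.norm(u,axis=1)+1e-12; v=np.c_[u*(np.sin(r)/r)[:,None],np.cos(r)]
    else: v=np.c_[u,np.ones(len(u))]
    return R.from_euler("xyz",d["orientation"]).apply(v)
def plane(d,px,z):
    v=rays(d,px); return d["eye"]+v*((z-d["eye"][2])/v[:,2])[:,None]
def grab(n):
    d=robot.get_image(n); d["fish"]=n=="wrist"; return d
def blobs(img,lo,hi,amin=60):
    m=cv2.inRange(cv2.cvtColor(img,cv2.COLOR_BGR2HSV),lo,hi)
    m=cv2.morphologyEx(m,cv2.MORPH_CLOSE,np.ones((3,3)))
    n,l,s,c=cv2.connectedComponentsWithStats(m)
    return [(c[i],s[i],l==i) for i in range(1,n) if s[i,4]>=amin]
E
python3 - <<'E'
from h import *
S=grab("scene");T=grab("top")
a=cv2.resize(S["img"][215:355,320:480],None,fx=2.5,fy=2.5,interpolation=2)
b=cv2.resize(S["img"][155:245,125:285],None,fx=2.5,fy=2.5,interpolation=2)
cv2.imwrite("pics/crop.png",np.vstack([a,b]))
for n,d in (("S",S),("T",T)):
    hsv=cv2.cvtColor(d["img"],cv2.COLOR_BGR2HSV)
    for p in ([(421,283),(239,205),(200,187),(180,222)] if n=="S" else [(193,249),(428,255),(477,242),(403,262),(200,252)]): print(n,p,hsv[p[1],p[0]])
    for c,s,m in blobs(d["img"],(12,120,60),(30,255,255)): print(n,c.round(1),s)
E
```

```text
S (421, 283) [ 22 151 162]
S (239, 205) [ 24 103 189]
S (200, 187) [ 24 103 184]
S (180, 222) [26 39 98]
S [65.  31.8] [  27    0   71   63 1401]
S [11.6 71.2] [  0  49  29  43 987]
S [616.4  95. ] [599  86  39  20 124]
S [ 29.9 145.3] [   0   97   76   88 2777]
S [203.6 207.3] [ 135  174  132   59 2692]
S [355.9 236.7] [348 224  17  27 369]
S [604.2 272.7] [ 570  243   70   60 2980]
S [422.2 289. ] [412 275  18  29 313]
S [340.  296.1] [332 283  17  24 282]
S [ 42.2 317.9] [   0  286   92   63 2108]
S [601.1 394.2] [  546   316    94   164 11985]
S [191.5 352.1] [180 345  22  14 115]
S [242.1 418.3] [ 186  381  115   83 2005]
S [548.3 430.8] [543 397  13  69 249]
S [492.  432.1] [477 400  38  80 764]
T (193, 249) [ 20 160 139]
T (428, 255) [ 22  96 183]
T (477, 242) [ 22  95 182]
T (403, 262) [ 12 173  68]
T (200, 252) [ 19 183  81]
T [57.1 90.1] [ 41  73  33  37 459]
T [  4.5 225.5] [  0 199  14  44 356]
T [271.5 209.9] [264 201  18  17 203]
T [464.1 245.9] [ 396  204  153   80 2520]
T [194.4 250.6] [183 242  23  18 311]
T [285.3 280.8] [276 271  20  20 307]
T [ 14.6 334. ] [   0  297   36   76 2091]
```

View pics/crop.png

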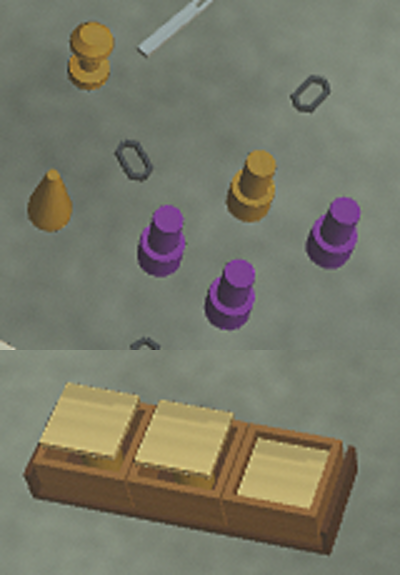

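The crop confirms the stepped brass stake at scene (421,289) and the sunken board in the right-hand cell at scene (239,205). Next I'll work out positions.

```bash
python3 - <<'E'
from h import *
for n in ("scene","top"):
    d=grab(n); print(n)
    for c,s,m in blobs(d["img"],(12,120,60),(30,255,255)):
        if 180<s[4]<400 and (200<c[1]<300) and 150<c[0]<430: print(" brass",c.round(),plane(d,c,36)[0].round(1))
    for c,s,m in blobs(d["img"],(130,80,40),(170,255,255)): print(" purple",plane(d,c,36)[0].round(1))
    h=cv2.cvtColor(d["img"],cv2.COLOR_BGR2HSV); m=cv2.inRange(h,(15,60,145),(30,135,255)); m=cv2.morphologyEx(m,cv2.MORPH_OPEN,np.ones((5,5)))
    k,_=cv2.findContours(m,cv2.RETR_EXTERNAL,cv2.CHAIN_APPROX_NONE)
    for q in k:
        if cv2.contourArea(q)>400:
            (cx,cy),wh,_=cv2.minAreaRect(q)
            if 120<cx<270 and cy<250 or n=="top" and cx>380:
              for z in (72,43):
                P=plane(d,q[:,0],z)[:,:2].astype(np.float32); r=cv2.minAreaRect(P)
                print(" board",(round(cx),round(cy)),z,np.round(r[0],1),np.round(r[1],1),round(r[2],1))
E
```

```text
scene
 brass [356. 237.] [463.2 126.6  36. ]
 brass [422. 289.] [520.5 296.4  36. ]
 brass [340. 296.] [606.4 154.2  36. ]
 purple [531.5 369.3  36. ]
 purple [598.  248.2  36. ]
 purple [617.2 313.7  36. ]
 board (238, 204) 72 [ 517.1 -125. ] [61.6 65.2] 13.0
 board (238, 204) 43 [ 500.2 -137.9] [63.3 67. ] 13.0
 board (198, 189) 72 [ 520.1 -220.9] [67.8 69. ] 12.7
 board (198, 189) 43 [ 503.3 -236.5] [69.7 70.9] 12.7
 board (160, 182) 72 [ 538.9 -305. ] [67.9 69.3] 13.2
 board (160, 182) 43 [ 522.6 -322.9] [69.8 71.2] 13.2
top
 brass [271. 210.] [590.5 152.4  36. ]
 brass [194. 251.] [517.9 295.3  36. ]
 brass [285. 281.] [458.6 128.8  36. ]
 purple [613.1 313.2  36. ]
 purple [594.  247.9  36. ]
 purple [528.5 368.3  36. ]
 board (427, 255) 72 [ 500.  -126.5] [63.9 65.1] 12.2
 board (427, 255) 43 [ 501.4 -132.9] [66.1 67.3] 12.2
 board (478, 242) 72 [ 520.3 -217.2] [67.5 68.4] 12.8
 board (478, 242) 43 [ 522.4 -226.8] [69.8 70.7] 12.8
 board (524, 230) 72 [ 539.2 -300.7] [67.7 68.2] 12.7
 board (524, 230) 43 [ 542.  -313.2] [70.  70.6] 12.7
```

```bash
python3 - <<'E'
from h import *
print(robot.current_t(),robot.current_eef_rot())
B=(501.3,-135.1); o=[np.pi,0,np.radians(-77.3)]
robot.move_gripper(0.0)
robot.move_ptp([*B,130],o); print(robot.current_qpos().round(2) if hasattr(robot.current_qpos(),'round') else robot.current_qpos())
robot.move_linear([*B,55],speed=150)
r=robot.move_linear([*B,19],speed=20,f_stop=20)
print(r,robot.current_tcp_pos(),robot.current_contact_force())
robot.sleep(0.2); p=robot.current_tcp_pos(); print(p)
robot.move_linear([*B,130],speed=150)
d=grab("wrist"); cv2.imwrite("pics/w1.png",d["img"])
print(robot.current_t())
E
```

```text
0.3 [-3.14100548e+00 -7.45237025e-05  2.87075895e+00]
[-0.48  0.28  1.73  0.    1.12  2.44]
True [ 501.27885804 -135.0940377    22.24607058] [-1.03529686  0.78627146  5.72737642]
[ 501.27203284 -135.12113143   22.25446195]
7.6833
```

View pics/w1.png

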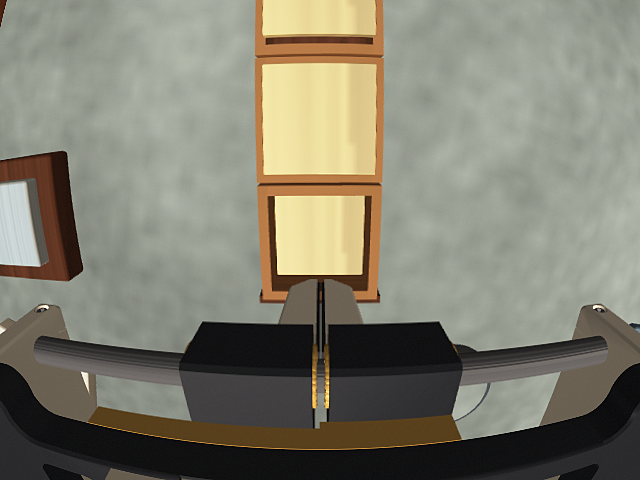

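The wrist view shows the board at about (320,235) sunk deep in its cell and the cell aligned with the tool. The fingers stopped at z = 22.25 mm, which is the stop. Next is the grasp.

```bash
python3 - <<'E'
from h import *
P=(519.2,295.8); c=[]
for y in (135,-45):
    q=robot.inverse_kinematics([*P,150],[np.pi,0,np.radians(y)])
    if q is not None: c.append((abs(q[5]-2.44),y)); print(y,np.round(q,2))
o=[np.pi,0,np.radians(min(c)[1])]
robot.move_gripper(0.6)
robot.move_ptp([*P,150],o)
d=grab("wrist"); cv2.imwrite("pics/w2.png",d["img"])
for k,s,m in blobs(d["img"],(12,130,60),(30,255,255),150):
    if k[1]<330: print(k.round(),s,plane(d,k,50)[0].round(1))
print(robot.current_t())
E
```

```text
135 [ 0.33  0.39  1.51  0.    1.23 -0.45]
-45 [ 0.33  0.39  1.51 -0.    1.23  2.69]
[377.  40.] [ 355   16   44   47 1579] [594.4 162.9  50. ]
[514. 144.] [ 482  123   64   45 2339] [466.4 134.5  50. ]
[320. 233.] [ 299  205   43   59 1987] [522.3 292.9  50. ]
[ 12. 306.] [   0  280   38   54 1042] [700.9 584.4  50. ]
10.3333
```

View pics/w2.png

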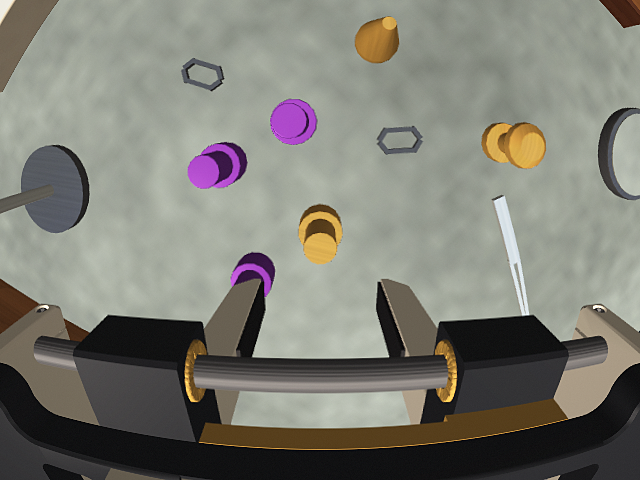

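The stake is centred at (320,233) between the fingers, and the purple piece at (252,275) clears the finger line by about 18 mm. I'll go down and grip, then lift.

```bash
python3 - <<'E'
from h import *
P=(519.2,295.8)
print(robot.move_linear([*P,36],speed=100,f_stop=12), robot.current_tcp_pos())
robot.move_gripper(0.0)
print(robot.current_gripper_width()*93,robot.current_finger_force())
robot.move_linear([*P,150],speed=100)
print(robot.current_gripper_width()*93,robot.current_finger_force(),robot.current_contact_force(),robot.current_t())
d=grab("wrist"); cv2.imwrite("pics/w3.png",d["img"])
E
```

```text
False [519.77259863 296.01382306  36.72187279]
22.712764815963887 29.999471604824066
22.571382977195952 29.997272193431854 [ 1.30409913 -0.27781101 -4.28234501] 13.5417
```

View pics/w3.png

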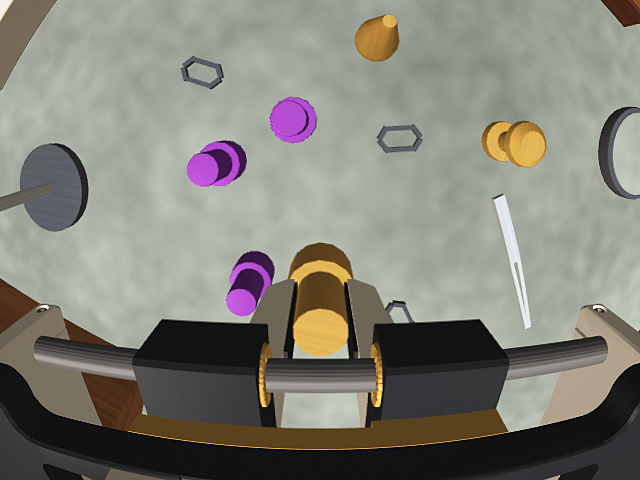

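The stake is gripped by its neck, upright between the pads at (320,300). Now I'll place it.

```bash
python3 - <<'E'
from h import *
B=(501.3,-135.1)
q=[(abs(k[5]-robot.current_qpos()[5]),y) for y in (102.7,-77.3) if (k:=robot.inverse_kinematics([*B,150],[np.pi,0,np.radians(y)])) is not None]
o=[np.pi,0,np.radians(min(q)[1])]; print(q)
robot.move_ptp([*B,150],o)
robot.move_linear([*B,66],speed=80)
print(robot.move_linear([*B,55],speed=12,f_stop=5), robot.current_tcp_pos(),robot.current_contact_force())
robot.move_gripper(0.5); print(robot.current_gripper_width())
robot.sleep(0.2)
robot.move_linear([*B,170],speed=100)
robot.sleep(0.3)
d=grab("wrist"); cv2.imwrite("pics/w4.png",d["img"]); print(robot.current_t(),robot.current_contact_force())
E
```

```text
[(np.float64(3.3875239950784133), 102.7), (np.float64(0.24593134148862061), -77.3)]
True [ 501.24840616 -135.07148002   57.97718049] [-0.69452311 -0.15830716  4.92840768]
0.5000601313187624
19.5083 [ 0.06540133 -0.06057965  0.20432013]
```

View pics/w4.png

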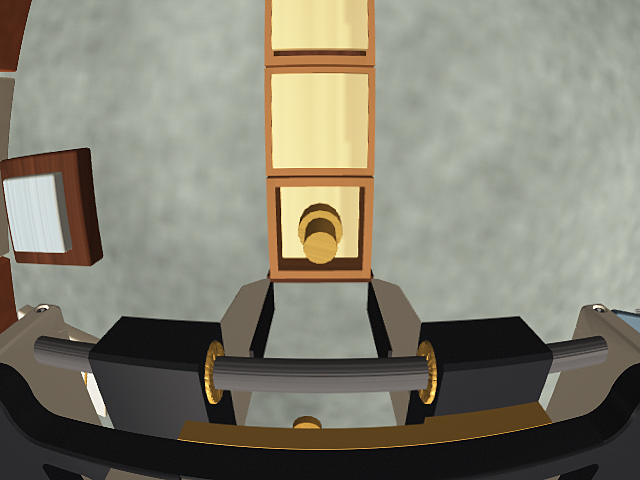

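The stake stands upright and centred on the sunken board at (320,225), and the gripper is clear of it. I'm handing in.

```bash
python3 -c "
from bench import robot
print(robot.hand_in())"
```

```text
the job is handed in; nothing more can be done
None
```

I pressed the low board down to its stop, left the stepped brass stake standing upright and centred on it in that cell, and handed the job in at about 20 s; the hand-in call returned no verdict.

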